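# Fit the spare plug-in board in the instrument rack

## Robot

A 6-joint arm with a two-finger parallel gripper is mounted at the origin on the work surface. World frame = base frame: x ahead of the robot, y to its left, z up, the work surface at z = 0. Lengths are in mm, angles in rad, forces in N, time in s.
With the tool pointing down it reaches from about 300 to 775 mm from the base axis. Payload 14.6 kg.
Tool frame: the origin (TCP) lies between the finger pads; the fingertips stand 11 mm ahead of it and the grasp point (between the pads) lies 8 mm behind it; z points along the fingers, y is the direction in which the jaws open and shut (so a half turn about z gives the same grasp; the last joint's range is limited). The gripper opens to 94 mm and grips with 3 to 60 N. Pads are 16 mm wide; open, the fingers measure 119 mm over their backs; the gripper's body (75 mm by 177 mm) begins 78 mm behind the grasp point.
Start: joints at [-1.204, 0.3, 1.521, -0, 1.321, -0.067], TCP at [231.169, -499.049, 216.446] pointing down, gripper open.
Joint ranges: [-3.03, 3.03], [-0.79, 2.21], [0.23, 2.52], [-1.04, 4.18], [0, 3.07], [-2.55, 2.55]. Speed limits (rad/s): [2.22, 2.22, 2.57, 3.14, 3.14, 3.14].

## Interface

Orientations are given as [roll, pitch, yaw] about the fixed x, y, z axes, in that order (R = Rz(yaw) Ry(pitch) Rx(roll)).
In Python, from cell import * gives the robot as it stands.
- The arm moves only by the tool arm_command, never from a script. Its argument "deltas" is a list of rows, each an object with "xyz": the shift along the world's x, y, z in m, a list of three; "turn": the turn, a rotation vector about the world's x, y, z in rad, a list of three. A call has 1 to 12 rows; each row shifts and turns the commanded pose from where the row before left it; what a row does not reach is not made up. A row lasts 1/8 s, in which the tool goes at most 62.5 mm and 10.7 degrees, less where a joint would pass 70% of its speed; a pose out of reach is approached as far as the arm can. A call with a gripper value outside its range is refused whole. "gripper" is the closure, from 0 (fully open) to 1 (shut), set as the call begins (left out, the last holds). The fingers move at their own pace and stop on an object; "force" is the grip in N (left out, the last holds). Time passes only in rows, so rows that do not move let the fingers close. It gives the time, the measured TCP pose, the force and the opening at its end, in the units of the state.
- read_state(): the state, without advancing time (a new reading comes with each control period).
- camera(name): name is "scene" or "side" or "wrist"; returns a dict with "color" (480x640x3 uint8, red, green, blue), "fx", "fy", "cx", "cy" (pixels), "k1" (the pictures are not rectified: a ray, as slopes to the right and down, at radius r is drawn at 1 + k1 r^2 times it, then the intrinsics apply), "rvec" (rotation vector, rad) and "tvec" (3), from world to camera coordinates, as OpenCV has them; the wrist camera has in their place "mount" (4x4, takes a point from camera to tool coordinates, whose origin is the TCP and whose axes are the flange's). Camera axes: x right, y down, z forward; pixel columns grow to the right and rows downward; lengths in mm; the calibration is good to about 2 mm. A picture is of the moment at which its call begins: read the wrist's pose just before it. There is no depth.
- sign_off(): hands the job in, once; it reports no verdict.
The state is a dict: "clock": time; "joints": joint angles; "qd": joint speeds; "effort": joint torques, N m; "eef_pos": TCP position; "eef_rot": TCP orientation; "wrist_force": force on the tool from outside, world axes, zero at the start; "moment": the same for the moment, N m; "finger_gap": finger opening in mm.
Only numpy, scipy, OpenCV 4.12 (cv2) and the standard library are available. Lean on these libraries where they do the work, as an engineer would, in place of code of your own. Each camera call takes 0.05 s, during which the arm holds its last target.

## Task

Lift the loose dust cover off the instrument rack by its knob and lay it, knob up, in the middle of the rubber mat. Then take the spare plug-in board out of its wooden stand by the handle and slide it upright into the rack's empty bay, either way round, until it is fully home in the socket, and let go. Set things down rather than dropping them, and leave the meter, the waveguide piece and the screwdriver where they are.

Things in the scene. Friction and masses are not known exactly. Their poses are not given: they have to be found in the camera images.
- rack: Fixed open-topped aluminium rack, 130 mm (its x) by 144 mm (its y), rim 90 mm above the bench; origin: centre of its underside, z up. Three upright bays at y = -45, 0, +45 mm; a board stands in one with its length along the rack's x. Two hold fixed boards, tops 2 mm below the rim; one, differing from run to run, is empty. Rack and mat may swap sides, left and right.
- socket: Fixed black socket strip 94 x 24 mm on the floor of the empty bay, x along the bay like the rack's x. Origin: centre of its underside, 4 mm above the bench. A board fully home rests on its 4 mm thick base: the board's origin is then 4 mm above this origin (8 mm above the bench) at the same x and y. Two lips, 14 mm apart, rise to 10 mm beside it.
- bay_mouth (a point): Centre of the empty bay's mouth at the rim, 86 mm straight above the socket's origin. At each end of the bay two white upright guide ribs, 10.5 mm apart, reach 9 mm in from the end wall and flare to about 20 mm at the top; end wall to end wall is 114 mm, flared to about 122 mm at the top.
- cover: Loose cream sheet-metal dust cover, about 0.3 kg, 142 x 156 mm, at first on the rack with its axes along the rack's. Origin: centre of the skirt's lower edge, z up. The plate lies 12 to 15 mm above the origin and rests on the rim; the skirt hangs 12 mm down outside the rack with 3 mm play. Round knob in the middle.
- knob (a point): Centre of the cover's round black knob head: 32 mm diameter, its grippable side runs from 10 mm below to 10 mm above this point; 39 mm above the cover's origin, 24 mm above the plate. The neck beneath is 20 mm thick.
- stand: Fixed wooden stand, 150 mm (its x) x 80 mm x 45 mm high, with a 10 mm wide groove along its x whose floor is 12 mm above the bench, open at the ends. Origin: centre of its underside on the bench. The spare board stands upright in the groove, along the stand's x.
- card: Spare plug-in board, loose, about 0.22 kg: a rigid green slab 110 mm (its x) x 8 mm (its y) x 80 mm high (its z), with a black handle block on its top edge. Origin: centre of the lower edge, z up. It is the same either way round.
- grip (a point): Middle of the board's handle: 99 mm above the board's origin, in its centre. The handle is 60 mm long (board x), 12 mm thick (board y) and 38 mm high (80 to 118 mm above the board's origin); it stays above the rack's rim when the board is home.
- mat: Fixed black rubber mat, 240 x 240 mm, 3 mm thick, where the cover is to be laid; origin: centre of its underside on the bench. It is empty at the start.
- meter: Bystander: hand-held meter lying on its back, 150 x 80 x 40 mm; origin: centre of its underside.
- waveguide: Bystander: brass waveguide piece with square flanges, 122 x 44 x 44 mm; origin: centre of its underside.
- screwdriver: Bystander: screwdriver, 190 mm long, lying on the bench; origin near the middle of its underside.
Mind the look-alikes: they are no part of the job. Of the things that look like the cover, the larger one is meant.

How it is judged (in metres and radians):
On the way, in this order (a step that is already met when the one before it is completed fails the run):
1. the cover lies flat, knob up, in the middle of the mat, let go (horizontal distance between cover and mat below 0.06 m and height (world z) of cover below 0.008 m and angle between cover's own z axis and vertical below 0.06 rad and height (world z) of knob above 0.03 m and linear speed of cover below 0.03 m/s and contact force between the fingers and cover below 0.1 N), for 0.2 s.
2. the spare board is fully home, upright, in the empty bay's socket (x of card in the frame of socket between -0.005 and 0.005 m and y of card in the frame of socket between -0.004 and 0.004 m and z of card in the frame of socket between 0 and 0.007 m and angle between card's own z axis and vertical below 0.06 rad and height (world z) of grip above 0.09 m and angle between the x axis of card and the x axis of socket, either way round below 0.08 rad and linear speed of card below 0.03 m/s), for 0.2 s.
At the end, for the whole second after the job is handed in: Cover flat, knob up, centre within 60 mm of the mat's centre; board upright in the empty bay, within 3 mm of fully home, 5 mm along and 4 mm across; both let go and at rest; meter, waveguide and screwdriver within 30 mm of where they were (all of step 1 and all of step 2 and contact force between the fingers and card below 0.1 N and distance of each of meter, waveguide, screwdriver from where it was at the start of the episode below 0.03 m); the robot touches nothing.
It fails at once if the cover or the board is dropped (moves faster than 0.6 m/s out of the fingers) ((linear speed of cover above 0.6 m/s and contact force between the fingers and cover below 0.1 N) or (linear speed of card above 0.6 m/s and contact force between the fingers and card below 0.1 N)).
It fails at once if a bystander is moved by more than 30 mm (distance of any of meter, waveguide, screwdriver from where it was at the start of the episode above 0.03 m).
It also fails if it takes over 69 s, if anything falls off the work surface, if the arm or the gripper's body presses on something with over 40 N, if the wrist force passes 120 N, or if a joint passes its speed limit or range.

## Working session

There is one attempt and no reset: what is moved stays moved. The work goes in short steps, Python scripts to look and compute and a tool call to move; the robot and the scene stay as the last step left them, time stands still between calls to the robot, and variables do not carry over. Pictures are saved under pics/ and viewed, and the job is handed in when it is done.

Besides the shell and the picture viewer there is one more tool, called after "Emit:" as name(argument=value, ...), one argument or row to a line, values as JSON. arm_command: Moves the arm, as the interface text tells. Its arguments: {"type":"object","properties":{"deltas":{"type":"array","items":{"type":"object","properties":{"xyz":{"type":"array","items":{"type":"number"}},"turn":{"type":"array","items":{"type":"number"}}}}},"gripper":{"type":"number"},"force":{"type":"number"}},"required":["deltas"]}

```bash
mkdir -p pics; ls; cat > h.py <<'E'
from cell import *
import numpy as np, cv2
def snap(n,f):
    s=read_state(); c=camera(n); cv2.imwrite('pics/'+f,c['color'][:,:,::-1]); np.save('pics/'+f+'.npy',{'c':c,'s':s},allow_pickle=True); return c,s
def load(f):
    d=np.load('pics/'+f+'.npy',allow_pickle=True).item(); return d['c'],d['s']
E
python3 - <<'E'
from h import *
print(read_state())
for n in ['scene','side','wrist']:
    c,s=snap(n,n+'0.png'); print({k:v for k,v in c.items() if k!='color'})
E
```

```text
pics
{'clock': 0.0, 'joints': array([-1.20359167e+00,  3.00496245e-01,  1.52163093e+00, -3.05411697e-05,
        1.32069338e+00, -6.66031759e-02]), 'qd': array([-0.00064853, -0.00124035,  0.0009352 , -0.00027402, -0.00034077,
       -0.00022206]), 'effort': array([ 8.67233175e-04, -5.31812954e+01, -3.52737844e+01,  7.08105136e-02,
        2.44845764e-02, -9.45825741e-05]), 'eef_pos': array([ 231.07261973, -498.80732039,  215.85144633]), 'eef_rot': array([-3.14036550e+00, -5.22056920e-05,  4.33815374e-01]), 'wrist_force': array([-0.62195823,  0.1861967 , -0.00492361]), 'moment': array([ 0.00607019,  0.03832615, -0.04293454]), 'finger_gap': 93.70496711819837}
{'fx': 520.1917765166385, 'fy': 520.1917765166385, 'cx': 319.1283940879232, 'cy': 236.06125683368901, 'k1': -0.11318397283448593, 'rvec': array([ 2.46207139,  0.71602908, -0.22792907]), 'tvec': array([-566.15398092, -157.88064814, 1464.73775264])}
{'fx': 494.297995095281, 'fy': 494.297995095281, 'cx': 317.56946900166224, 'cy': 240.0075993272485, 'k1': -0.05786095551644836, 'rvec': array([ 0.89391017, -2.61500221,  0.97135814]), 'tvec': array([532.09660849, 299.94454074, 953.36996381])}
{'fx': 403.08699977362033, 'fy': 403.08699977362033, 'cx': 316.89396946545946, 'cy': 239.4641466335176, 'k1': -0.0654159823471375, 'mount': array([[ 9.59046105e-04, -9.64132652e-01, -2.65419121e-01,
         7.56613656e+01],
       [ 9.99999456e-01,  1.03323686e-03, -1.39898785e-04,
         5.39642419e-02],
       [ 4.09121807e-04, -2.65418843e-01,  9.64133119e-01,
        -1.67397034e+02],
       [ 0.00000000e+00,  0.00000000e+00,  0.00000000e+00,
         1.00000000e+00]])}
```

View pics/scene0.png

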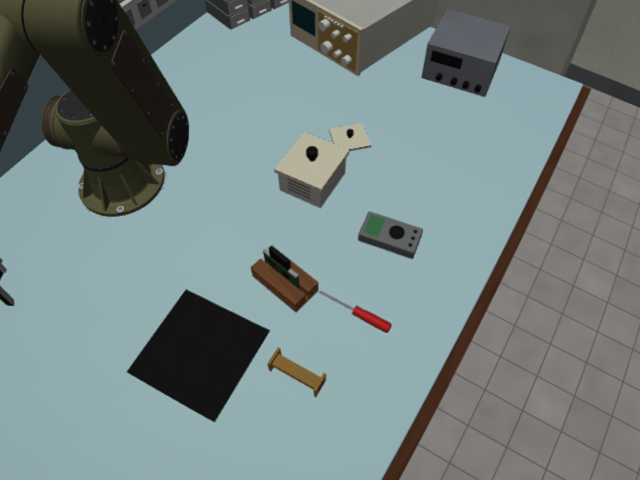

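View pics/side0.png

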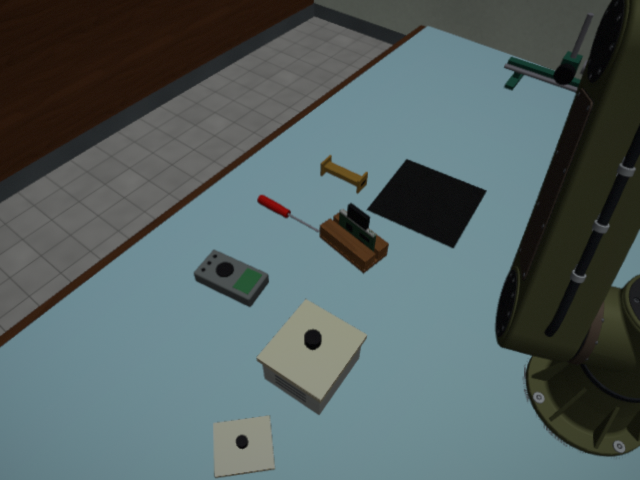

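View pics/wrist0.png

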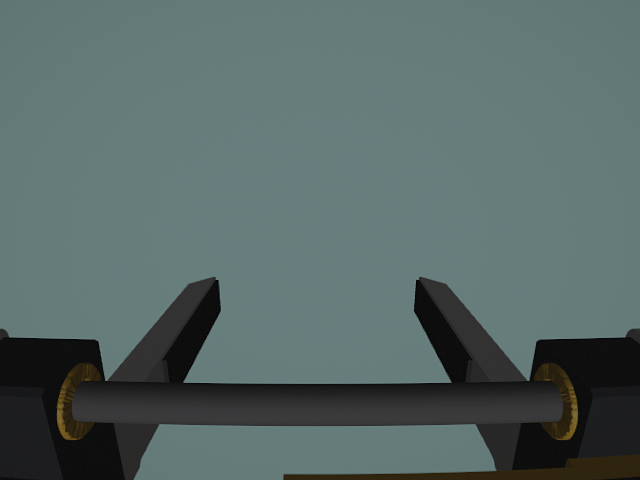

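The scene view shows the cover's knob on the rack at (312,153), with the smaller look-alike at (350,132). The mat is around (198,353), the stand at (285,277), and the meter, waveguide and screwdriver lie nearby. The side view shows the same: knob (313,339), mat (428,200), stand (354,240).

```bash
cat >> h.py <<'E'
def cam_pose(c,s=None):
    if 'mount' in c:
        from scipy.spatial.transform import Rotation as Ro
        T=np.eye(4);T[:3,:3]=Ro.from_euler('xyz',s['eef_rot']).as_matrix();T[:3,3]=s['eef_pos']
        M=T@c['mount'];return M[:3,:3],M[:3,3]
    R=cv2.Rodrigues(c['rvec'])[0];return R.T,-R.T@c['tvec']
def und(c,uv):
    K=np.array([[c['fx'],0,c['cx']],[0,c['fy'],c['cy']],[0,0,1]]);
    return cv2.undistortPoints(np.array(uv,float).reshape(-1,1,2),K,np.array([c['k1'],0,0,0,0.])).reshape(-1,2)
def rays(c,uv,s=None):
    R,o=cam_pose(c,s);n=und(c,uv);d=np.c_[n,np.ones(len(n))]@R.T
    return o,d/np.linalg.norm(d,axis=1)[:,None]
def onz(c,uv,z,s=None):
    o,d=rays(c,uv,s);return o+d*((z-o[2])/d[:,2])[:,None]
def tri(*L): # (o,d)
    A=0;b=0
    for o,d in L:
        P=np.eye(3)-np.outer(d,d);A=A+P;b=b+P@o
    x=np.linalg.solve(A,b);return x,[np.linalg.norm((np.eye(3)-np.outer(d,d))@(x-o)) for o,d in L]
def blobs(m,amin=40):
    n,l,st,ce=cv2.connectedComponentsWithStats(m.astype(np.uint8))
    return [(i,st[i],ce[i],l==i) for i in range(1,n) if st[i][4]>amin]
def quad(m):
    cs,_=cv2.findContours(m.astype(np.uint8),cv2.RETR_EXTERNAL,cv2.CHAIN_APPROX_NONE)
    k=max(cs,key=cv2.contourArea);h=cv2.convexHull(k)
    e=cv2.arcLength(h,True)
    for f in np.arange(.01,.1,.005):
        p=cv2.approxPolyDP(h,f*e,True).reshape(-1,2)
        if len(p)<=4:break
    return p
E
python3 - <<'E'
from h import *
for n in ['scene','side']:
    c,s=load(n+'0.png'); im=c['color']; hsv=cv2.cvtColor(im,cv2.COLOR_RGB2HSV)
    dark=im.max(2)<45
    for i,st,ce,m in blobs(dark): print(n,'dark',st,ce.round(1))
    cream=(hsv[...,0]>15)&(hsv[...,0]<40)&(hsv[...,1]>25)&(hsv[...,1]<110)&(hsv[...,2]>140)
    for i,st,ce,m in blobs(cream,200): print(n,'cream',st,ce.round(1),quad(m).tolist())
    br=((hsv[...,0]<20)&(hsv[...,1]>110)&(hsv[...,2]>50))
    for i,st,ce,m in blobs(br,200): print(n,'brown',st,ce.round(1),quad(m).tolist())
    x,y=(240,230) if n=='scene' else (310,190)
    cv2.imwrite(f'pics/{n}_z.png',cv2.resize(im[y:y+90,x:x+100,::-1],None,fx=6,fy=6,interpolation=cv2.INTER_CUBIC))
E
```

```text
scene dark [    0     0   188   210 20198] [101.7  98.1]
scene dark [209   0  20  14 119] [220.6   4.6]
scene dark [292   1  23  35 512] [303.2  17.8]
scene dark [206   2  25  26 201] [218.   14.4]
scene dark [430  50  33  19 366] [445.8  59.3]
scene dark [435  73   8   8  51] [438.6  76.6]
scene dark [450  77   8   9  53] [453.3  81. ]
scene dark [462  81   8   8  53] [465.4  84.5]
scene dark [474  84   8   9  54] [477.4  88.3]
scene dark [307 147  10  14 115] [311.6 152.9]
scene dark [108 181  55  35 100] [138.2 204.3]
scene dark [389 226  15  13 154] [396.3 231.9]
scene dark [359 236  54  22 194] [385.6 246.5]
scene dark [265 247  35  42 513] [280.7 265. ]
scene dark [ 128  290  141  131 9896] [198.7 354. ]
scene dark [  0 294  13  11  54] [  4.6 299.6]
scene cream [ 275  124   95   65 2790] [320.9 154.8] [[369, 142], [321, 188], [275, 169], [304, 133]]
scene brown [ 383   87  207  393 4658] [480.8 304.1] [[589, 89], [398, 479], [383, 479]]
scene brown [ 252  260   65   51 1483] [284.7 283.3] [[252, 266], [290, 261], [316, 290], [295, 310]]
scene brown [353 306  38  26 373] [371.8
[... 431 characters left out ...]
  55 865] [357.4 226.3]
side dark [320 228  45  42 349] [342.4 248.5]
side dark [216 262  18  15 208] [224.4 269.2]
side dark [195 275  73  31 382] [232.7 290.4]
side dark [629 278  11  43 326] [634.9 297.6]
side dark [305 330  16  20 259] [312.4 339.1]
side dark [526 358  94  98 399] [556.5 422. ]
side dark [236 436  12  13 113] [241.5 441.5]
side cream [ 258  300  108   98 5219] [312.1 348.5] [[305, 300], [365, 335], [321, 397], [258, 357]]
side brown [   0   57  383  289 2181] [179.4 205.3] [[382, 57], [0, 345]]
side brown [258 196  32  21 243] [272.9 205.3] [[259, 197], [289, 212], [286, 216]]
side brown [321 219  67  50 961] [354.3 242. ] [[321, 225], [377, 236], [385, 254], [367, 268]]
```

```bash
python3 -c "
import cv2,numpy as np
a=cv2.imread('pics/scene_z.png');b=cv2.imread('pics/side_z.png');cv2.imwrite('pics/z2.png',cv2.resize(np.hstack([a,b]),(800,360)))"
```

```text
(no output)
```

View pics/scene_z.png

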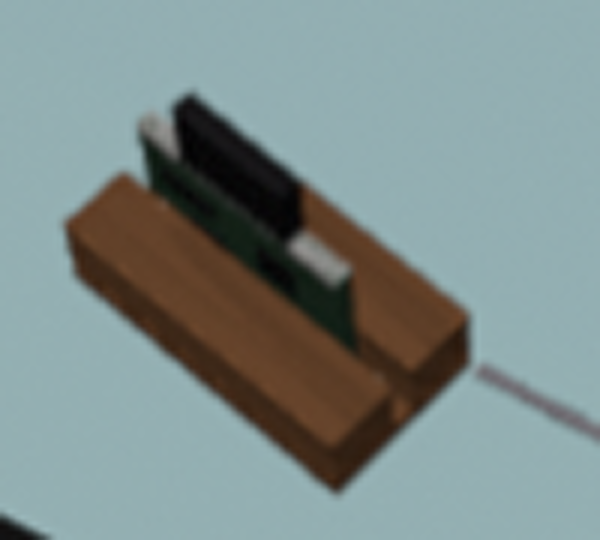

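View pics/side_z.png

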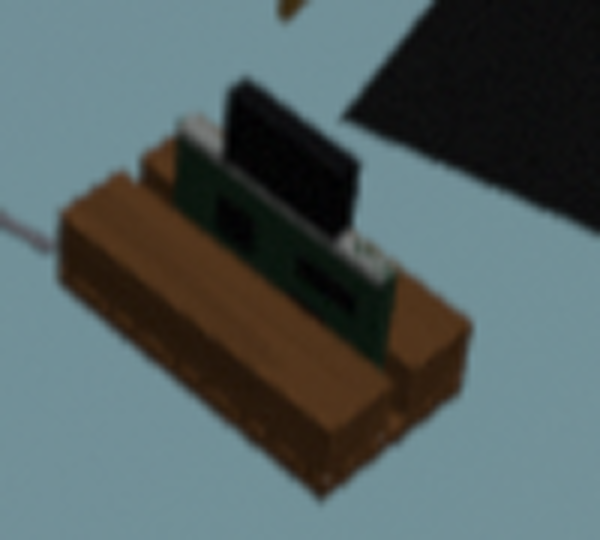

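```bash
python3 - <<'E'
from h import *
A,_=load('scene0.png');B,_=load('side0.png')
def r1(c,uv): o,d=rays(c,[uv]);return o,d[0]
print('knob',tri(r1(A,(311.6,152.9)),r1(B,(312.4,339.1))), onz(A,[(311.6,152.9)],117),onz(B,[(312.4,339.1)],117))
im=A['color'];
for c,ce in ((A,(198,353)),(B,(428,200))):
    m=(c['color'].max(2)<45);n,l=cv2.connectedComponents(m.astype(np.uint8));q=quad(l==l[ce[1],ce[0]])
    P=onz(c,q,3);print('mat',q.tolist(),P[:,:2].round(0).tolist(),P.mean(0).round(1),np.linalg.norm(P-np.roll(P,1,0),axis=1).round(0))
z=lambda p,x,y:((np.array(p)+.5)/6-.5+[x,y])
for c,pts in ((A,z([(66,225),(470,318),(335,445)],240,230)),(B,z([(60,212),(470,325),(335,433)],310,190))):
    P=onz(c,pts,45);print('stand',P.round(0).tolist(),P[:2].mean(0),np.linalg.norm(P-np.roll(P,1,0),axis=1).round(0))
# handle top corners z=130
for c,pts in ((A,z([(175,100),(192,94),(302,190),(292,235)],240,230)),(B,z([(228,90),(246,79),(360,162),(343,172)],310,190))):
    print('handle',onz(c,pts,130).round(0).tolist())
# cover corners z=93
q=np.array([[305,300],[365,335],[321,397],[258,357]]);P=onz(B,q,91.5);print('cover',P.round(0).tolist(),P.mean(0),np.linalg.norm(P-np.roll(P,1,0),axis=1).round(0))
for k in range(4): d=np.roll(P,1,0)[k]-P[k];print(np.degrees(np.arctan2(d[1],d[0])))
E
```

```text
knob (array([464.25948268, 288.10025284, 114.8841382 ]), [np.float64(0.8046170197481652), np.float64(0.8046170197480278)]) [[466.01995856 286.93777005 117.        ]] [[462.88008093 288.57858422 117.        ]]
mat [[268, 330], [214, 420], [128, 371], [186, 290]] [[623.0, -145.0], [647.0, -378.0], [415.0, -401.0], [392.0, -168.0]] [ 519.5 -273.2    3. ] [232. 234. 233. 233.]
mat [[406, 160], [485, 191], [453, 246], [368, 209]] [[642.0, -374.0], [409.0, -397.0], [388.0, -170.0], [619.0, -146.0]] [ 514.6 -271.6    3. ] [229. 234. 229. 233.]
stand [[507.0, -48.0, 45.0], [666.0, 3.0, 45.0], [653.0, -71.0, 45.0]] [586.52023622 -22.19431194  45.        ] [148. 168.  76.]
stand [[661.0, 6.0, 45.0], [502.0, -45.0, 45.0], [513.0, 31.0, 45.0]] [581.28292332 -19.66016716  45.        ] [150. 167.  77.]
handle [[547.0, -16.0, 130.0], [551.0, -11.0, 130.0], [610.0, -24.0, 130.0], [618.0, -42.0, 130.0]]
handle [[603.0, -19.0, 130.0], [601.0, -28.0, 130.0], [544.0, -19.0, 130.0], [546.0, -11.0, 130.0]]
cover [[537.0, 217.0, 92.0], [399.0, 210.0, 92.0], [390.0, 357.0, 92.0], [527.0, 367.0, 92.0]] [463.1989231  287.92519873  91.5       ] [150. 138. 148. 137.]
93.67656167811182
3.2020896644422767
-86.85409886926337
-175.83388095151184
```

Estimates: knob ≈ (464, 288, 117), rack yaw ≈ 0.06 rad, mat centre ≈ (517, -272), stand centre ≈ (584, -21) with yaw ≈ -0.16. The sizes and knob height match the given values to a few mm. I'll move above the knob with the tool yaw near π.

Emit:
arm_command(
  deltas=[
    {"xyz": [0.022, 0.044, 0.006], "turn": [0, 0, 0.163]},
    {"xyz": [0.022, 0.044, 0.006], "turn": [0, 0, 0.163]},
    {"xyz": [0.022, 0.044, 0.006], "turn": [0, 0, 0.163]},
    {"xyz": [0.022, 0.044, 0.006], "turn": [0, 0, 0.163]},
    {"xyz": [0.022, 0.044, 0.006], "turn": [0, 0, 0.163]},
    {"xyz": [0.022, 0.044, 0.006], "turn": [0, 0, 0.163]},
    {"xyz": [0.022, 0.044, 0.006], "turn": [0, 0, 0.163]},
    {"xyz": [0.022, 0.044, 0.006], "turn": [0, 0, 0.163]},
    {"xyz": [0.022, 0.044, 0.006], "turn": [0, 0, 0.163]},
  ],
  gripper=0,
)

```text
clock: 1.27
eef_pos: [429.6, -101.5, 270.6]
eef_rot: [3.142, 0.0, 1.906]
wrist_force: [-0.2, -0.0, 0.2]
finger_gap: 94.0
```

Emit:
arm_command(
  deltas=[
    {"xyz": [0.004, 0.048, 0], "turn": [0, 0, 0.163]},
    {"xyz": [0.004, 0.048, 0], "turn": [0, 0, 0.163]},
    {"xyz": [0.004, 0.048, 0], "turn": [0, 0, 0.163]},
    {"xyz": [0.004, 0.048, 0], "turn": [0, 0, 0.163]},
    {"xyz": [0.004, 0.048, 0], "turn": [0, 0, 0.163]},
    {"xyz": [0.004, 0.048, 0], "turn": [0, 0, 0.163]},
    {"xyz": [0.004, 0.048, 0], "turn": [0, 0, 0.163]},
    {"xyz": [0.004, 0.048, 0], "turn": [0, 0, 0.163]},
    {"xyz": [0, 0, 0], "turn": [0, 0, 0]},
    {"xyz": [0, 0, 0], "turn": [0, 0, 0]},
  ],
)

```text
clock: 2.52
eef_pos: [461.0, 280.5, 270.1]
eef_rot: [-3.141, -0.001, -3.08]
wrist_force: [0.5, -1.2, 0.7]
finger_gap: 94.4
```

```bash
python3 - <<'E'
from h import *
c,s=snap('wrist','w1.png');print(s['clock'],s['eef_pos'],s['eef_rot'],s['joints'])
E
```

```text
2.525 [461.03957301 280.53437436 270.14310864] [-3.14113835e+00 -5.89127963e-04 -3.07958736e+00] [ 4.78848606e-01  2.41158686e-01  1.47055459e+00 -1.78632353e-04
  1.43060200e+00 -1.15392812e+00]
```

View pics/w1.png

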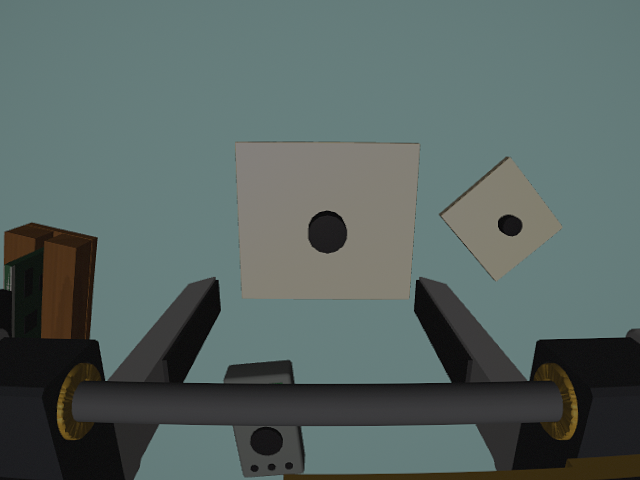

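The wrist view shows the cover plate at (236–420, 142–299), with its knob at (327,232). The small look-alike is at (500,218).

```bash
python3 - <<'E'
from h import *
c,s=load('w1.png');im=c['color']
m=(im.max(2)<60);n,l=cv2.connectedComponents(m.astype(np.uint8));k=l==l[232,327]
cs,_=cv2.findContours(k.astype(np.uint8),0,1);e=cv2.minEnclosingCircle(cs[0]);print(e,cv2.fitEllipse(cs[0]))
ce=cv2.moments(cs[0]);ce=(ce['m10']/ce['m00'],ce['m01']/ce['m00']);print(ce,onz(c,[ce],122,s),onz(c,[ce],117,s))
hsv=cv2.cvtColor(im,cv2.COLOR_RGB2HSV)
m=(hsv[...,0]>8)&(hsv[...,0]<35)&(hsv[...,2]>100);n,l=cv2.connectedComponents(m.astype(np.uint8));q=quad(l==l[180,327])
P=onz(c,q,92,s);print(q.tolist(),P.round(1).tolist(),P.mean(0),np.linalg.norm(P-np.roll(P,1,0),axis=1).round(0))
for k in range(4): d=np.roll(P,1,0)[k]-P[k];print(np.arctan2(d[1],d[0]))
E
```

```text
((326.9444580078125, 231.5), 21.05630874633789) ((327.0215759277344, 231.6219482421875), (37.79069900512695, 41.568641662597656), 178.23382568359375)
(327.00907121581366, 231.60655293799076) [[462.03523619 288.29449391 122.        ]] [[463.28573539 288.5013373  117.        ]]
[[419, 144], [408, 298], [242, 297], [235, 142]] [[388.8, 361.5, 92.0], [528.3, 369.2, 92.0], [536.9, 215.2, 92.0], [397.0, 207.2, 92.0]] [462.7594181  288.25534342  92.        ] [155. 140. 154. 140.]
-1.5176807673576953
-3.086827582911158
1.626968240750875
0.05710372691158597
```

Emit:
arm_command(
  deltas=[
    {"xyz": [0.002, 0.008, -0.025]},
    {"xyz": [0, 0, -0.03]},
    {"xyz": [0, 0, -0.03]},
    {"xyz": [0, 0, -0.03]},
    {"xyz": [0, 0, -0.02]},
    {"xyz": [0, 0, -0.015]},
    {"xyz": [0, 0, -0.009]},
    {"xyz": [0, 0, 0]},
    {"xyz": [0, 0, 0]},
  ],
)

```text
validation failed for argument at $.de...
```

Emit:
arm_command(
  deltas=[
    {"xyz": [0, 0, 0]},
    {"xyz": [0, 0, 0]},
    {"xyz": [0, 0, 0]},
    {"xyz": [0, 0, 0]},
    {"xyz": [0, 0, 0]},
    {"xyz": [0, 0, 0]},
  ],
  gripper=1,
  force=30,
)

```text
validation failed for argument at $.de...
```

Both fields are needed in every row.

Emit:
arm_command(
  deltas=[
    {"xyz": [0.002, 0.008, -0.025], "turn": [0, 0, 0]},
    {"xyz": [0, 0, -0.03], "turn": [0, 0, 0]},
    {"xyz": [0, 0, -0.03], "turn": [0, 0, 0]},
    {"xyz": [0, 0, -0.03], "turn": [0, 0, 0]},
    {"xyz": [0, 0, -0.02], "turn": [0, 0, 0]},
    {"xyz": [0, 0, -0.015], "turn": [0, 0, 0]},
    {"xyz": [0, 0, -0.009], "turn": [0, 0, 0]},
    {"xyz": [0, 0, 0], "turn": [0, 0, 0]},
    {"xyz": [0, 0, 0], "turn": [0, 0, 0]},
  ],
)

```text
clock: 3.7
eef_pos: [463.5, 289.1, 112.2]
eef_rot: [3.141, 0.001, -3.079]
wrist_force: [0.6, 0.2, 0.1]
finger_gap: 93.9
```

Emit:
arm_command(
  deltas=[
    {"xyz": [0, 0, 0], "turn": [0, 0, 0]},
    {"xyz": [0, 0, 0], "turn": [0, 0, 0]},
    {"xyz": [0, 0, 0], "turn": [0, 0, 0]},
    {"xyz": [0, 0, 0], "turn": [0, 0, 0]},
    {"xyz": [0, 0, 0], "turn": [0, 0, 0]},
    {"xyz": [0, 0, 0], "turn": [0, 0, 0]},
  ],
  gripper=1,
  force=30,
)

```text
clock: 4.45
eef_pos: [463.2, 289.0, 111.4]
eef_rot: [3.142, 0.0, -3.078]
wrist_force: [1.8, -0.4, -0.4]
finger_gap: 37.2
```

Emit:
arm_command(
  deltas=[
    {"xyz": [0, 0, 0], "turn": [0, 0, 0]},
    {"xyz": [0, 0, 0], "turn": [0, 0, 0]},
    {"xyz": [0, 0, 0], "turn": [0, 0, 0]},
  ],
)

```text
clock: 4.82
eef_pos: [463.2, 288.9, 111.4]
eef_rot: [-3.142, -0.0, -3.078]
wrist_force: [0.6, -0.2, -0.2]
finger_gap: 30.9
```

Emit:
arm_command(
  deltas=[
    {"xyz": [0, 0, 0.005], "turn": [0, 0, 0]},
    {"xyz": [0, 0, 0.01], "turn": [0, 0, 0]},
    {"xyz": [0, 0, 0.015], "turn": [0, 0, 0]},
    {"xyz": [0, 0, 0], "turn": [0, 0, 0]},
  ],
)

```text
clock: 5.32
eef_pos: [463.7, 289.3, 143.1]
eef_rot: [3.14, 0.002, -3.078]
wrist_force: [0.5, -0.7, -2.8]
finger_gap: 31.0
```

```bash
python3 - <<'E'
from h import *
c,s=snap('wrist','w2.png');print(s['clock'],s['eef_pos'],s['wrist_force'],s['moment'],s['finger_gap'])
E
```

```text
5.325 [463.74976104 289.28821862 143.10853179] [ 0.45077654 -0.74293207 -2.81744746] [ 0.05101015 -0.12246435 -0.0171354 ] 30.998392385991362
```

View pics/w2.png

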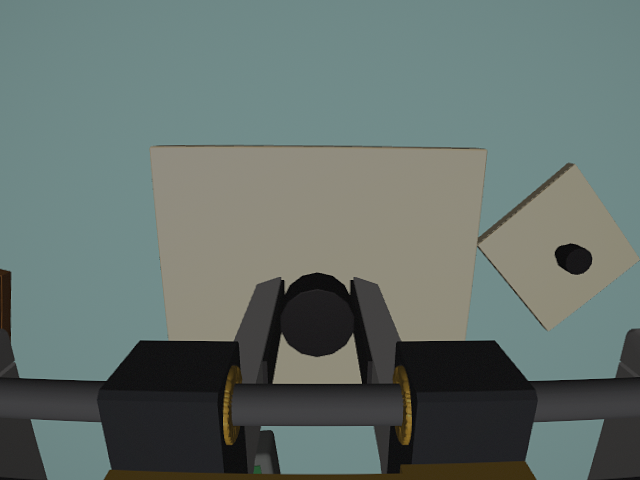

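The cover is held by its knob: gap 31 mm and about 2.8 N of weight. I'll lift it high and carry it to the mat.

Emit:
arm_command(
  deltas=[
    {"xyz": [0, 0, 0.025], "turn": [0, 0, 0]},
    {"xyz": [0, 0, 0.035], "turn": [0, 0, 0]},
    {"xyz": [0, -0.015, 0.035], "turn": [0, 0, 0]},
    {"xyz": [0.003, -0.03, 0.02], "turn": [0, 0, 0]},
    {"xyz": [0.005, -0.045, 0], "turn": [0, 0, 0]},
    {"xyz": [0.005, -0.05, 0], "turn": [0, 0, 0]},
    {"xyz": [0.005, -0.05, 0], "turn": [0, 0, 0]},
    {"xyz": [0.005, -0.05, 0], "turn": [0, 0, 0]},
    {"xyz": [0.005, -0.05, 0], "turn": [0, 0, 0]},
    {"xyz": [0.005, -0.05, 0], "turn": [0, 0, 0]},
  ],
)

```text
clock: 6.62
eef_pos: [495.9, -52.7, 256.2]
eef_rot: [3.141, -0.0, -3.078]
wrist_force: [0.3, 0.1, -3.1]
finger_gap: 31.6
```

Emit:
arm_command(
  deltas=[
    {"xyz": [0.005, -0.05, 0], "turn": [0, 0, 0]},
    {"xyz": [0.005, -0.05, 0], "turn": [0, 0, 0]},
    {"xyz": [0.005, -0.05, 0], "turn": [0, 0, 0]},
    {"xyz": [0.003, -0.04, 0], "turn": [0, 0, 0]},
    {"xyz": [0.002, -0.02, -0.01], "turn": [0, 0, 0]},
    {"xyz": [0, -0.011, -0.02], "turn": [0, 0, 0]},
    {"xyz": [0, 0, -0.03], "turn": [0, 0, 0]},
    {"xyz": [0, 0, -0.03], "turn": [0, 0, 0]},
    {"xyz": [0, 0, -0.03], "turn": [0, 0, 0]},
    {"xyz": [0, 0, -0.015], "turn": [0, 0, 0]},
    {"xyz": [0, 0, 0], "turn": [0, 0, 0]},
  ],
)

```text
clock: 8.0
eef_pos: [516.0, -271.5, 120.7]
eef_rot: [3.141, -0.001, -3.078]
wrist_force: [0.1, 0.1, -3.1]
finger_gap: 31.5
```

```bash
python3 - <<'E'
from h import *
c,s=snap('side','s2.png');print(s['clock'],s['eef_pos'],s['eef_rot'],s['wrist_force'],s['finger_gap'],s['joints'])
E
```

```text
8.0 [ 515.95818391 -271.54185586  120.70479748] [ 3.14057836e+00 -1.35310326e-03 -3.07806042e+00] [ 0.08891559  0.07662337 -3.0579057 ] 31.481557592626075 [-5.47294093e-01  4.65618898e-01  1.52539111e+00  5.99936679e-05
  1.15227282e+00 -2.18164640e+00]
```

View pics/s2.png

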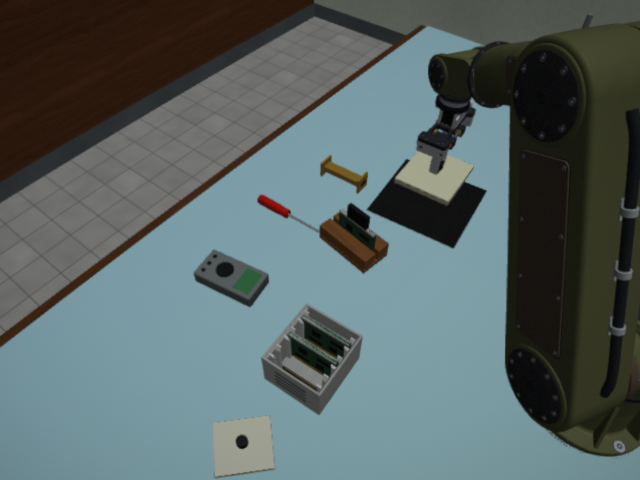

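The side view shows the cover held over the mat at about (433,176), and the open rack at (312,355). I'll lower it gently.

Emit:
arm_command(
  deltas=[
    {"xyz": [0, 0, -0.025], "turn": [0, 0, 0]},
    {"xyz": [0, 0, -0.025], "turn": [0, 0, 0]},
    {"xyz": [0, 0, -0.015], "turn": [0, 0, 0]},
    {"xyz": [0, 0, -0.008], "turn": [0, 0, 0]},
    {"xyz": [0, 0, -0.005], "turn": [0, 0, 0]},
    {"xyz": [0, 0, -0.003], "turn": [0, 0, 0]},
    {"xyz": [0, 0, -0.001], "turn": [0, 0, 0]},
    {"xyz": [0, 0, 0], "turn": [0, 0, 0]},
    {"xyz": [0, 0, 0], "turn": [0, 0, 0]},
  ],
)

```text
clock: 9.18
eef_pos: [516.3, -272.1, 39.7]
eef_rot: [-3.141, 0.0, -3.078]
wrist_force: [-0.5, 0.4, -3.0]
finger_gap: 30.7
```

Emit:
arm_command(
  deltas=[
    {"xyz": [0, 0, -0.001], "turn": [0, 0, 0]},
    {"xyz": [0, 0, -0.001], "turn": [0, 0, 0]},
    {"xyz": [0, 0, -0.001], "turn": [0, 0, 0]},
    {"xyz": [0, 0, 0], "turn": [0, 0, 0]},
    {"xyz": [0, 0, 0], "turn": [0, 0, 0]},
  ],
)

```text
clock: 9.8
eef_pos: [516.2, -272.0, 36.5]
eef_rot: [3.142, -0.0, -3.078]
wrist_force: [-0.4, -0.2, -2.6]
finger_gap: 31.1
```

Emit:
arm_command(
  deltas=[
    {"xyz": [0, 0, -0.001], "turn": [0, 0, 0]},
    {"xyz": [0, 0, 0], "turn": [0, 0, 0]},
    {"xyz": [0, 0, 0], "turn": [0, 0, 0]},
  ],
)

```text
clock: 10.18
eef_pos: [516.2, -272.1, 36.4]
eef_rot: [-3.141, 0.0, -3.078]
wrist_force: [-5.0, 3.2, 9.5]
finger_gap: 31.2
```

It has touched down at TCP z 36.4, as predicted. I'll release it.

Emit:
arm_command(
  deltas=[
    {"xyz": [0, 0, 0], "turn": [0, 0, 0]},
    {"xyz": [0, 0, 0], "turn": [0, 0, 0]},
    {"xyz": [0, 0, 0], "turn": [0, 0, 0]},
    {"xyz": [0, 0, 0], "turn": [0, 0, 0]},
    {"xyz": [0, 0, 0], "turn": [0, 0, 0]},
    {"xyz": [0, 0, 0], "turn": [0, 0, 0]},
  ],
  gripper=0.3,
)

```text
clock: 10.92
eef_pos: [516.2, -272.0, 35.4]
eef_rot: [-3.142, -0.0, -3.078]
wrist_force: [0.5, 0.1, 0.6]
finger_gap: 65.7
```

Emit:
arm_command(
  deltas=[
    {"xyz": [0, 0, 0.02], "turn": [0, 0, 0]},
    {"xyz": [0, 0, 0.03], "turn": [0, 0, 0]},
    {"xyz": [0, 0, 0.04], "turn": [0, 0, 0]},
    {"xyz": [0, 0, 0.04], "turn": [0, 0, 0]},
    {"xyz": [0, 0, 0.04], "turn": [0, 0, 0]},
    {"xyz": [0, 0, 0.04], "turn": [0, 0, 0]},
    {"xyz": [0, 0, 0], "turn": [0, 0, 0]},
  ],
  gripper=0,
)

```text
clock: 11.8
eef_pos: [516.9, -272.5, 248.5]
eef_rot: [-3.138, 0.004, -3.078]
wrist_force: [0.2, -0.6, -0.7]
finger_gap: 94.1
```

```bash
python3 - <<'E'
from h import *
c,s=snap('wrist','w3.png');print(s['clock'],s['eef_pos'],s['eef_rot'],s['wrist_force'],s['finger_gap'],s['joints'])
E
```

```text
11.8 [ 516.93426168 -272.5032075   248.54643457] [-3.13849229  0.00441706 -3.07833156] [ 0.15810974 -0.55471901 -0.69837474] 94.09002510615564 [-5.47804103e-01  3.52399436e-01  1.37720607e+00 -5.15453741e-06
  1.40659061e+00 -2.18185385e+00]
```

View pics/w3.png

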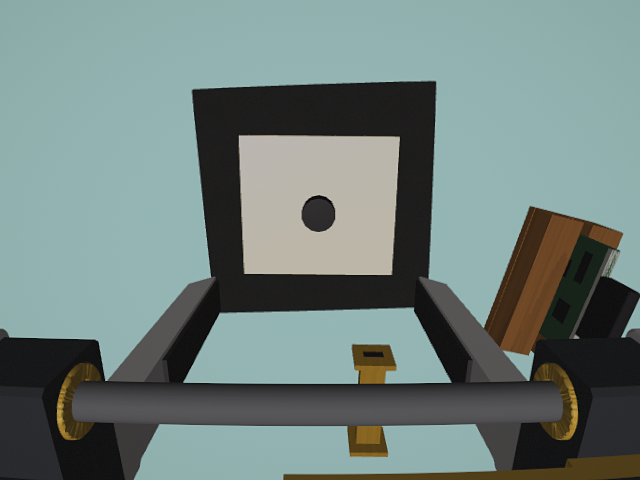

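The wrist view shows the cover flat, knob up at (318,213), centred on the mat. Next I'll look at the stand from above.

Emit:
arm_command(
  deltas=[
    {"xyz": [0.01, 0.042, 0.008], "turn": [0, 0, -0.037]},
    {"xyz": [0.01, 0.042, 0.008], "turn": [0, 0, -0.037]},
    {"xyz": [0.01, 0.042, 0.008], "turn": [0, 0, -0.037]},
    {"xyz": [0.01, 0.042, 0.008], "turn": [0, 0, -0.037]},
    {"xyz": [0.01, 0.042, 0.008], "turn": [0, 0, -0.037]},
    {"xyz": [0.01, 0.042, 0.0], "turn": [0, 0, -0.037]},
    {"xyz": [0, 0, 0], "turn": [0, 0, 0]},
    {"xyz": [0, 0, 0], "turn": [0, 0, 0]},
    {"xyz": [0, 0, 0], "turn": [0, 0, 0]},
  ],
)

```text
clock: 12.98
eef_pos: [575.9, -21.0, 284.9]
eef_rot: [-3.141, -0.001, 2.982]
wrist_force: [0.5, -0.1, -0.2]
finger_gap: 94.2
```

```bash
python3 - <<'E'
from h import *
c,s=snap('wrist','w4.png');print(s['clock'],s['eef_pos'],s['eef_rot'],s['wrist_force'],s['finger_gap'],s['joints'])
E
```

```text
12.975 [575.94514978 -21.04489454 284.93868052] [-3.14144549e+00 -7.71720161e-04  2.98179524e+00] [ 0.46195576 -0.05879759 -0.21426158] 94.17826644866942 [-1.00026102e-01  3.19101882e-01  1.33820386e+00 -1.01175982e-04
  1.48506604e+00 -1.51101637e+00]
```

View pics/w4.png

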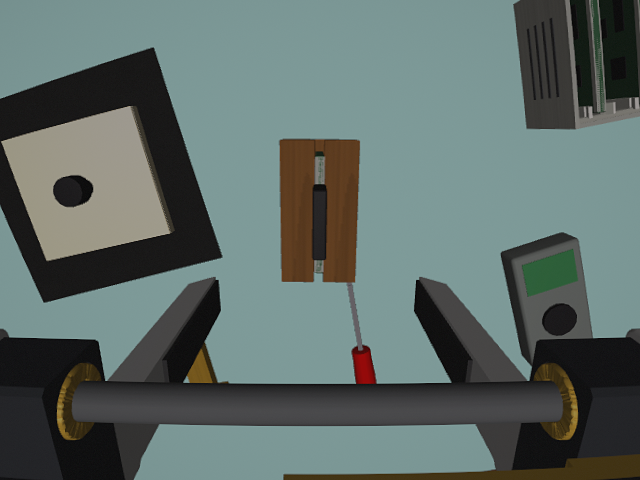

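The wrist view shows the stand at (281–360, 139–282), with the dark handle at about (319, 184–260), already almost aligned with the jaws.

```bash
python3 - <<'E'
from h import *
c,s=load('w4.png');im=c['color']
cv2.imwrite('pics/w4z.png',cv2.resize(im[130:290,270:370,::-1],None,fx=3.7,fy=3.7,interpolation=cv2.INTER_CUBIC))
m=(im.max(2)<75)
k=[b for b in blobs(m,100) if 300<b[2][0]<340 and 180<b[2][1]<265]
for b in k: print(b[1],b[2])
M=k[0][3];cs,_=cv2.findContours(M.astype(np.uint8),0,1);r=cv2.minAreaRect(cs[0]);print(r)
q=cv2.boxPoints(r);P=onz(c,q,130,s);print(P.round(1).tolist(),P.mean(0))
hsv=cv2.cvtColor(im,cv2.COLOR_RGB2HSV)
mb=(hsv[...,0]<20)&(hsv[...,1]>100)&(hsv[...,2]>60); mb[:130]=0;mb[285:]=0;mb[:,:270]=0;mb[:,370:]=0
q=quad(mb);P=onz(c,q,45,s);print('stand',q.tolist(),P.round(1).tolist(),P.mean(0),np.linalg.norm(P-np.roll(P,1,0),axis=1).round(0))
for k in range(4): d=np.roll(P,1,0)[k]-P[k];print(np.arctan2(d[1],d[0]))
E
```

```text
[ 312  184   15   76 1113] [318.89308176 221.31087152]
((319.0, 221.5), (75.0, 14.0), 90.0)
[[539.7, -20.0, 130.0], [541.5, -8.9, 130.0], [603.7, -18.5, 130.0], [601.9, -30.1, 130.0]] [571.69545046 -19.37645197 130.        ]
stand [[359, 141], [354, 281], [283, 281], [280, 140]] [[515.8, 29.9, 45.0], [660.8, 5.1, 45.0], [648.7, -70.5, 45.0], [502.5, -46.9, 45.0]] [581.96622957 -20.60187143  45.        ] [ 78. 147.  77. 148.]
-1.7418141859872378
2.972649187292529
1.4119784839735716
-0.16025653936257772
```

View pics/w4z.png

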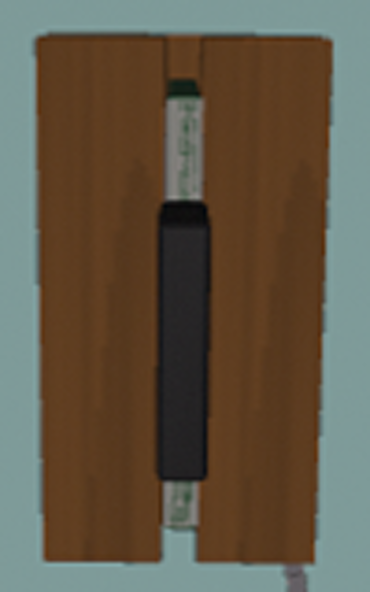

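```bash
python3 - <<'E'
from h import *
c,s=load('w4.png')
z=lambda p:((np.array(p)+.5)/3.7-.5+[270,130])
for h,p in ((130,[(184,226),(183,480)]),(92,[(184,97),(182,528)])):
    P=onz(c,z(p),h,s);print(P.round(1).tolist(),P.mean(0),np.linalg.norm(P[1]-P[0]),np.arctan2(*(P[1]-P[0])[[1,0]]))
E
```

```text
[[546.0, -15.0, 130.0], [603.1, -24.3, 130.0]] [574.55205948 -19.64169078 130.        ] 57.92964591534178 -0.16117222239431325
[[521.0, -10.8, 92.0], [628.2, -28.3, 92.0]] [574.60280904 -19.57185853  92.        ] 108.5377616146749 -0.16199364569056893
```

Emit:
arm_command(
  deltas=[
    {"xyz": [-0.001, 0.001, -0.03], "turn": [0, 0, 0]},
    {"xyz": [0, 0, -0.03], "turn": [0, 0, 0]},
    {"xyz": [0, 0, -0.03], "turn": [0, 0, 0]},
    {"xyz": [0, 0, -0.03], "turn": [0, 0, 0]},
    {"xyz": [0, 0, -0.03], "turn": [0, 0, 0]},
    {"xyz": [0, 0, -0.015], "turn": [0, 0, 0]},
    {"xyz": [0, 0, -0.007], "turn": [0, 0, 0]},
    {"xyz": [0, 0, 0], "turn": [0, 0, 0]},
    {"xyz": [0, 0, 0], "turn": [0, 0, 0]},
  ],
  gripper=0.5,
)

```text
clock: 14.15
eef_pos: [575.6, -19.1, 114.4]
eef_rot: [3.141, 0.001, 2.983]
wrist_force: [0.1, -1.1, 0.3]
finger_gap: 47.1
```

Emit:
arm_command(
  deltas=[
    {"xyz": [0, 0, 0], "turn": [0, 0, 0]},
    {"xyz": [0, 0, 0], "turn": [0, 0, 0]},
    {"xyz": [0, 0, 0], "turn": [0, 0, 0]},
    {"xyz": [0, 0, 0], "turn": [0, 0, 0]},
    {"xyz": [0, 0, 0], "turn": [0, 0, 0]},
    {"xyz": [0, 0, 0], "turn": [0, 0, 0]},
    {"xyz": [0, 0, 0], "turn": [0, 0, 0]},
  ],
  gripper=1,
  force=40,
)

```text
clock: 15.02
eef_pos: [575.2, -19.0, 113.5]
eef_rot: [-3.142, 0.0, 2.983]
wrist_force: [-0.4, 0.6, -0.1]
finger_gap: 11.6
```

The handle is gripped (gap 11.6 mm). I'll lift it straight out, then stop beside the rack to look.

Emit:
arm_command(
  deltas=[
    {"xyz": [0, 0, 0.005], "turn": [0, 0, 0]},
    {"xyz": [0, 0, 0.01], "turn": [0, 0, 0]},
    {"xyz": [0, 0, 0.02], "turn": [0, 0, 0]},
    {"xyz": [0, 0, 0.025], "turn": [0, 0, 0]},
    {"xyz": [0, 0, 0.03], "turn": [0, 0, 0]},
    {"xyz": [0, 0, 0.03], "turn": [0, 0, 0]},
    {"xyz": [0, 0, 0.025], "turn": [0, 0, 0]},
    {"xyz": [0, 0, 0.015], "turn": [0, 0, 0]},
    {"xyz": [0, 0, 0], "turn": [0, 0, 0]},
  ],
)

```text
clock: 16.15
eef_pos: [575.3, -19.1, 274.2]
eef_rot: [3.141, 0.001, 2.983]
wrist_force: [-0.2, -0.6, -2.0]
finger_gap: 12.0
```

Emit:
arm_command(
  deltas=[
    {"xyz": [-0.01, 0.015, 0], "turn": [0, 0, 0.025]},
    {"xyz": [-0.02, 0.03, 0], "turn": [0, 0, 0.05]},
    {"xyz": [-0.02, 0.032, 0], "turn": [0, 0, 0.05]},
    {"xyz": [-0.02, 0.032, 0], "turn": [0, 0, 0.05]},
    {"xyz": [-0.02, 0.03, 0], "turn": [0, 0, 0.04]},
    {"xyz": [-0.01, 0.02, 0], "turn": [0, 0, 0]},
    {"xyz": [-0.01, 0.01, 0], "turn": [0, 0, 0]},
    {"xyz": [0, 0, 0], "turn": [0, 0, 0]},
    {"xyz": [0, 0, 0], "turn": [0, 0, 0]},
    {"xyz": [0, 0, 0], "turn": [0, 0, 0]},
  ],
)

```text
clock: 17.4
eef_pos: [465.4, 149.4, 273.3]
eef_rot: [-3.141, -0.0, -3.086]
wrist_force: [0.8, 0.3, -2.2]
finger_gap: 11.8
```

```bash
python3 - <<'E'
from h import *
c,s=snap('wrist','w5.png');print(s['clock'],s['eef_pos'],s['eef_rot'],s['wrist_force'],s['finger_gap'],s['joints'])
E
```

```text
17.4 [465.44222241 149.3888217  273.28841023] [-3.14145758e+00 -1.99731316e-04 -3.08623325e+00] [ 0.83466747  0.311255   -2.18510389] 11.782795983410772 [ 2.35683186e-01  1.22063802e-01  1.60333227e+00 -9.82321142e-05
  1.41641730e+00 -1.39045744e+00]
```

View pics/w5.png

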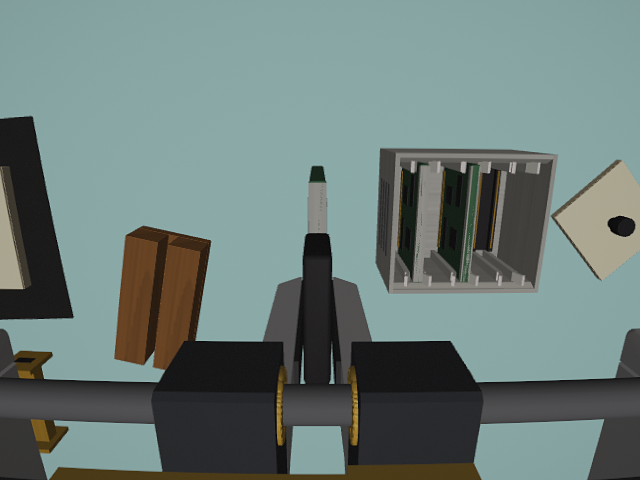

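The right-hand bay (+y side) is empty. Its black socket shows at about (487,210), and fixed boards stand in the other two bays. I'll zoom in to measure.

```bash
python3 - <<'E'
from h import *
c,s=load('w5.png');im=c['color']
cv2.imwrite('pics/w5z.png',cv2.resize(im[140:300,370:565,::-1],None,fx=4,fy=4,interpolation=cv2.INTER_CUBIC))
E
```

```text
(no output)
```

View pics/w5z.png

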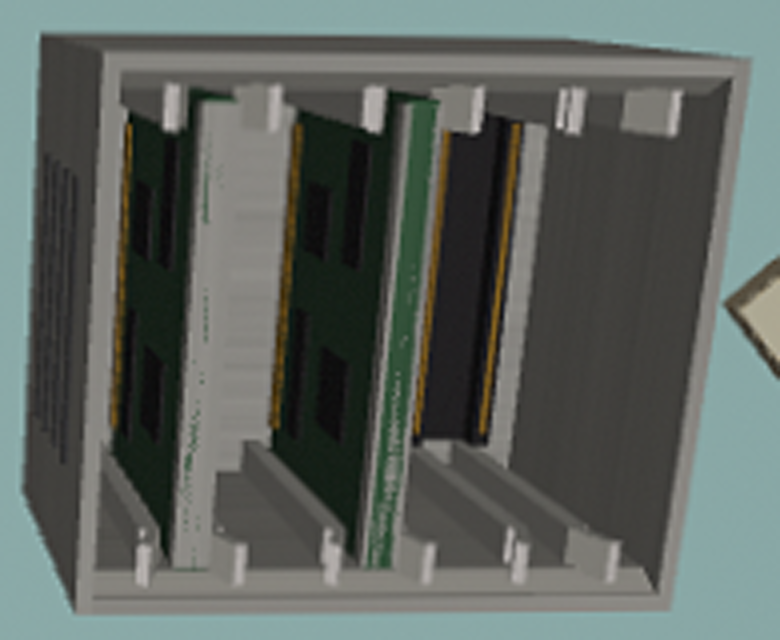

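```bash
python3 - <<'E'
from h import *
c,s=load('w5.png')
z=lambda p:((np.array(p)+.5)/4-.5+[370,140])
P=onz(c,z([(105,52),(750,58),(668,610),(78,612)]),90,s)
print(P.round(1).tolist(),P.mean(0),np.linalg.norm(P-np.roll(P,1,0),axis=1).round(1))
for k in range(4): d=np.roll(P,1,0)[k]-P[k];print(np.arctan2(d[1],d[0]).round(4))
yaw=.056;R=np.array([[np.cos(yaw),-np.sin(yaw)],[np.sin(yaw),np.cos(yaw)]])
for name,h,p in (('boards top 88',88,[(218,100),(190,565),(415,100),(383,568)]),('orange',14,[(447,128),(418,438),(519,128),(485,438)]),('ribs far top',90,[(570,88),(665,92)]),('ribs near',90,[(517,580),(608,580)])):
    Q=onz(c,z(p),h,s);print(name,Q[:,:2].round(1).tolist(),((Q-P.mean(0))[:,:2]@R).round(1).tolist())
E
```

```text
[[402.4, 213.1, 90.0], [394.0, 355.6, 90.0], [523.5, 362.8, 90.0], [531.0, 220.6, 90.0]] [462.72144905 288.00662191  90.        ] [128.8 142.7 129.7 142.4]
0.0577
-1.5119
-3.0861
1.6237
boards top 88 [[411.1, 239.2], [518.6, 246.1], [408.3, 282.6], [517.0, 292.1]] [[-54.2, -45.8], [53.5, -45.0], [-54.6, -2.3], [54.4, 1.1]]
orange [[419.5, 321.4], [505.2, 327.0], [418.2, 341.0], [504.2, 346.1]] [[-41.3, 35.7], [44.6, 36.5], [-41.5, 55.4], [44.6, 55.7]]
ribs far top [[403.3, 316.0], [402.7, 337.6]] [[-57.7, 31.2], [-57.2, 52.9]]
ribs near [[517.7, 324.1], [516.6, 346.3]] [[56.9, 32.9], [57.0, 55.2]]
```

```bash
python3 - <<'E'
from h import *
c,s=load('w5.png');im=c['color']
cv2.imwrite('pics/w5b.png',cv2.resize(im[155:285,270:365,::-1],None,fx=4.5,fy=4.5,interpolation=cv2.INTER_CUBIC))
E
```

```text
(no output)
```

View pics/w5b.png

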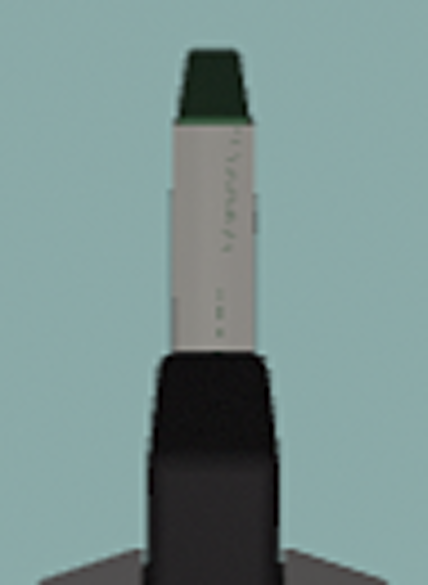

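```bash
python3 - <<'E'
from h import *
from scipy.spatial.transform import Rotation as Ro
c,s=load('w5.png')
z=lambda p:((np.array(p)+.5)/4.5-.5+[270,155])
R=Ro.from_euler('xyz',s['eef_rot']).as_matrix()
for n,dz,p in (('top',-21.5,[(213,123),(214,350)]),('bot',-101.5,[(214,50)]),('handle',16.5,[(214,455)])):
    P=onz(c,z(p),s['eef_pos'][2]+dz,s); print(n,((P-s['eef_pos'])@R).round(2).tolist())
E
```

```text
top [[54.43, -0.47, 21.51], [30.05, -0.34, 21.51]]
bot [[55.08, -0.31, 101.51]]
handle [[30.29, -0.37, -16.49]]
```

The wrist camera's bias on the held board is under 0.5 mm and the board hangs straight. The socket should be near (460, 333). I'll move over the bay and lower to just above the rim to check.

Emit:
arm_command(
  deltas=[
    {"xyz": [-0.001, 0.014, 0], "turn": [0, 0, 0]},
    {"xyz": [-0.001, 0.03, 0], "turn": [0, 0, 0]},
    {"xyz": [-0.001, 0.04, 0], "turn": [0, 0, 0]},
    {"xyz": [-0.001, 0.04, 0], "turn": [0, 0, 0]},
    {"xyz": [-0.001, 0.03, 0], "turn": [0, 0, 0.001]},
    {"xyz": [0, 0.02, 0], "turn": [0, 0, 0]},
    {"xyz": [0, 0.01, -0.02], "turn": [0, 0, 0]},
    {"xyz": [0, 0, -0.025], "turn": [0, 0, 0]},
    {"xyz": [0, 0, -0.015], "turn": [0, 0, 0]},
    {"xyz": [0, 0, -0.005], "turn": [0, 0, 0]},
    {"xyz": [0, 0, 0], "turn": [0, 0, 0]},
    {"xyz": [0, 0, 0], "turn": [0, 0, 0]},
  ],
)

```text
clock: 18.95
eef_pos: [460.5, 334.1, 209.3]
eef_rot: [3.141, 0.001, -3.085]
wrist_force: [0.9, 0.4, -2.0]
finger_gap: 11.9
```

```bash
python3 - <<'E'
from h import *
c,s=snap('wrist','w6.png');print(s['clock'],s['eef_pos'],s['eef_rot'],s['wrist_force'],s['finger_gap'],s['joints'])
c,s=snap('side','s6.png');cv2.imwrite('pics/s6z.png',cv2.resize(c['color'][250:420,240:390,::-1],None,fx=3.5,fy=3.5,interpolation=cv2.INTER_CUBIC))
E
```

```text
18.95 [460.47528091 334.06352517 209.33955938] [ 3.14093441e+00  1.20617504e-03 -3.08456748e+00] [ 0.8601709   0.36090676 -2.01265491] 11.944094420575023 [ 5.63243703e-01  3.46798599e-01  1.47595705e+00 -9.45751479e-06
  1.31746294e+00 -1.06457583e+00]
```

View pics/w6.png

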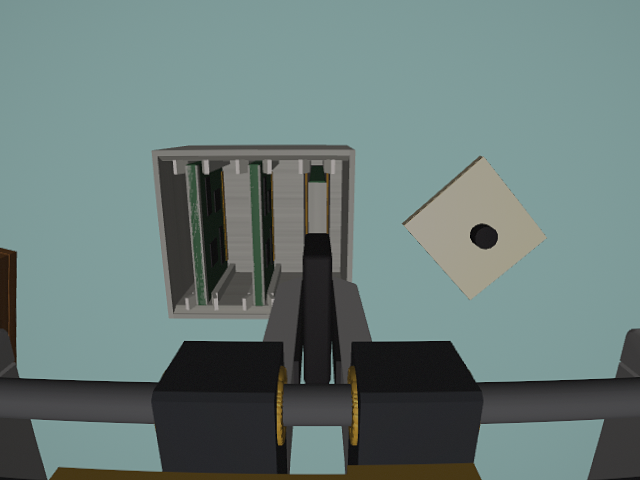

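View pics/s6z.png

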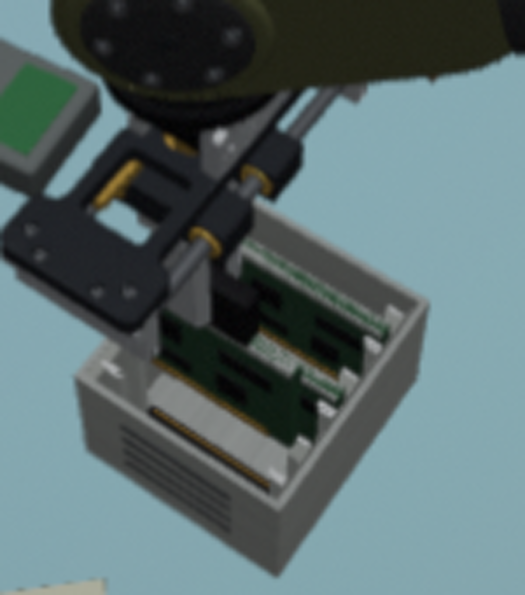

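```bash
python3 - <<'E'
from h import *
c,s=load('w6.png')
cv2.imwrite('pics/w6z.png',cv2.resize(c['color'][140:250,285:360,::-1],None,fx=7,fy=7,interpolation=cv2.INTER_CUBIC)[:600])
cv2.imwrite('pics/w6y.png',cv2.resize(c['color'][140:325,145:360,::-1],None,fx=3.2,fy=3.2,interpolation=cv2.INTER_CUBIC)[:600])
E
```

```text
(no output)
```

View pics/w6z.png

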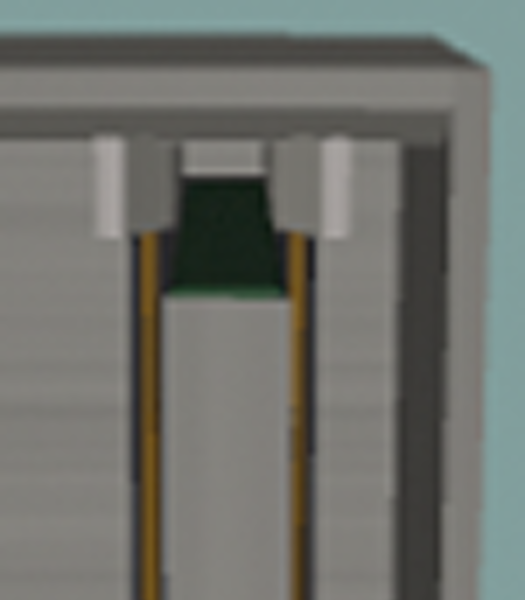

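View pics/w6y.png

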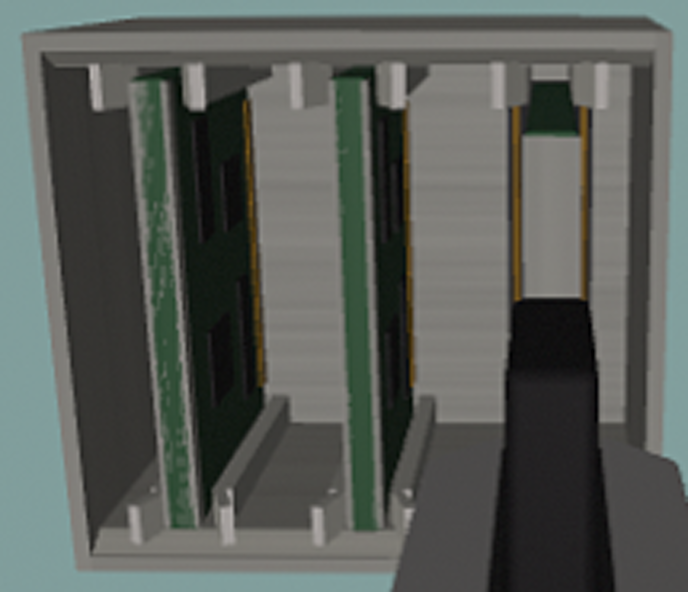

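```bash
python3 - <<'E'
from h import *
from scipy.spatial.transform import Rotation as Ro
c,s=load('w6.png')
z=lambda p:((np.array(p)+.5)/7-.5+[285,140])
R=Ro.from_euler('xyz',s['eef_rot']).as_matrix();Z=s['eef_pos'][2]
for n,h,p in (('ribtop',90,[(122,138),(322,138),(97,138),(350,138)]),('orange',14,[(150,240),(298,240),(148,590),(297,590)]),('bot',Z-101.5,[(183,178),(267,178)]),('top',Z-21.5,[(162,296),(289,296)]),('rimcorner',90,[(490,66)]),('rimtop',90,[(225,66)]),('rimin',90,[(225,110)])):
    P=onz(c,z(p),h,s); L=((P-s['eef_pos'])@R);print(n,L[:,:2].round(2).tolist(),L.mean(0)[:2].round(2))
z=lambda p:((np.array(p)+.5)/3.2-.5+[145,140])
P=onz(c,z([(22,35),(672,33),(78,570)]),90,s);L=(P-s['eef_pos'])@R;print(L.round(1).tolist(),np.linalg.norm(P[0]-P[1]),np.linalg.norm(P[0]-P[2]))
print('yaw',np.arctan2(*(P[2]-P[0])[[1,0]]),np.arctan2(*(P[1]-P[0])[[1,0]])-np.pi/2)
E
```

```text
ribtop [[58.02, -10.93], [58.04, 9.1], [58.02, -13.43], [58.04, 11.91]] [58.03 -0.83]
orange [[39.79, -10.2], [39.81, 8.71], [-6.13, -10.74], [-6.12, 8.92]] [16.84 -0.83]
bot [[55.55, -4.56], [55.56, 3.36]] [55.56 -0.6 ]
top [[54.48, -4.79], [54.49, 3.7]] [54.48 -0.54]
rimcorner [[65.17, 25.78]] [65.17 25.78]
rimtop [[65.11, -0.62]] [65.11 -0.62]
rimin [[60.79, -0.61]] [60.79 -0.61]
[[64.6, -117.0, 119.2], [64.5, 25.9, 119.3], [-64.4, -117.0, 119.3]] 142.90078811449632 129.01074437475074
yaw 0.057717412271558424 0.05628923453664192
```

The board and bay centre lines agree within 0.3 mm across, about 0.5 mm along and about 0.001 rad. I'll lower into the guides.

Emit:
arm_command(
  deltas=[
    {"xyz": [0, 0, -0.008], "turn": [0, 0, 0]},
    {"xyz": [0, 0, -0.01], "turn": [0, 0, 0]},
    {"xyz": [0, 0, -0.01], "turn": [0, 0, 0]},
    {"xyz": [0, 0, -0.01], "turn": [0, 0, 0]},
    {"xyz": [0, 0, -0.01], "turn": [0, 0, 0]},
    {"xyz": [0, 0, 0], "turn": [0, 0, 0]},
  ],
)

```text
clock: 19.8
eef_pos: [459.9, 333.8, 159.5]
eef_rot: [-3.141, -0.001, -3.084]
wrist_force: [-0.2, -0.2, -1.7]
finger_gap: 11.9
```

Emit:
arm_command(
  deltas=[
    {"xyz": [0, 0, -0.008], "turn": [0, 0, 0]},
    {"xyz": [0, 0, -0.008], "turn": [0, 0, 0]},
    {"xyz": [0, 0, -0.008], "turn": [0, 0, 0]},
    {"xyz": [0, 0, -0.008], "turn": [0, 0, 0]},
    {"xyz": [0, 0, -0.006], "turn": [0, 0, 0]},
    {"xyz": [0, 0, 0], "turn": [0, 0, 0]},
    {"xyz": [0, 0, 0], "turn": [0, 0, 0]},
  ],
)

```text
clock: 20.68
eef_pos: [460.3, 334.0, 122.7]
eef_rot: [3.141, 0.0, -3.084]
wrist_force: [1.0, 0.7, -1.8]
finger_gap: 11.4
```

Emit:
arm_command(
  deltas=[
    {"xyz": [0, 0, -0.004], "turn": [0, 0, 0]},
    {"xyz": [0, 0, -0.004], "turn": [0, 0, 0]},
    {"xyz": [0, 0, -0.003], "turn": [0, 0, 0]},
    {"xyz": [0, 0, 0], "turn": [0, 0, 0]},
    {"xyz": [0, 0, 0], "turn": [0, 0, 0]},
  ],
)

```text
clock: 21.3
eef_pos: [460.2, 334.0, 111.5]
eef_rot: [3.142, 0.0, -3.084]
wrist_force: [0.3, -0.7, -1.4]
finger_gap: 11.8
```

Emit:
arm_command(
  deltas=[
    {"xyz": [0, 0, -0.001], "turn": [0, 0, 0]},
    {"xyz": [0, 0, -0.001], "turn": [0, 0, 0]},
    {"xyz": [0, 0, 0], "turn": [0, 0, 0]},
    {"xyz": [0, 0, 0], "turn": [0, 0, 0]},
  ],
)

```text
clock: 21.8
eef_pos: [460.2, 334.0, 109.5]
eef_rot: [3.142, 0.0, -3.084]
wrist_force: [0.4, -0.8, -0.3]
finger_gap: 12.0
```

Emit:
arm_command(
  deltas=[
    {"xyz": [0, 0, -0.001], "turn": [0, 0, 0]},
    {"xyz": [0, 0, 0], "turn": [0, 0, 0]},
    {"xyz": [0, 0, 0], "turn": [0, 0, 0]},
  ],
)

```text
clock: 22.18
eef_pos: [460.3, 334.1, 109.5]
eef_rot: [3.141, 0.001, -3.084]
wrist_force: [-3.0, -1.9, 9.7]
finger_gap: 11.4
```

It has seated firmly at TCP z 109.5, exactly as predicted. I'll let go and rise.

Emit:
arm_command(
  deltas=[
    {"xyz": [0, 0, 0], "turn": [0, 0, 0]},
    {"xyz": [0, 0, 0], "turn": [0, 0, 0]},
    {"xyz": [0, 0, 0], "turn": [0, 0, 0]},
    {"xyz": [0, 0, 0], "turn": [0, 0, 0]},
    {"xyz": [0, 0, 0], "turn": [0, 0, 0]},
    {"xyz": [0, 0, 0], "turn": [0, 0, 0]},
  ],
  gripper=0.6,
)

```text
clock: 22.92
eef_pos: [460.2, 333.9, 108.4]
eef_rot: [-3.142, -0.0, -3.084]
wrist_force: [0.7, 1.3, -0.3]
finger_gap: 37.7
```

Emit:
arm_command(
  deltas=[
    {"xyz": [0, 0, 0.01], "turn": [0, 0, 0]},
    {"xyz": [0, 0, 0.02], "turn": [0, 0, 0]},
    {"xyz": [0, 0, 0.03], "turn": [0, 0, 0]},
    {"xyz": [0, 0, 0.04], "turn": [0, 0, 0]},
    {"xyz": [0, 0, 0.04], "turn": [0, 0, 0]},
    {"xyz": [0, 0, 0.04], "turn": [0, 0, 0]},
    {"xyz": [0, -0.02, 0], "turn": [0, 0, 0]},
    {"xyz": [0, -0.03, 0], "turn": [0, 0, 0]},
    {"xyz": [0, 0, 0], "turn": [0, 0, 0]},
    {"xyz": [0, 0, 0], "turn": [0, 0, 0]},
  ],
)

```text
clock: 24.18
eef_pos: [460.1, 284.0, 288.2]
eef_rot: [-3.142, -0.0, -3.085]
wrist_force: [-0.3, -0.8, 0.3]
finger_gap: 37.5
```

```bash
python3 - <<'E'
from h import *
c,s=snap('wrist','w7.png');print(s['clock'],s['eef_pos'],s['eef_rot'],s['wrist_force'],s['finger_gap'])
snap('side','s7.png')
E
```

```text
24.175 [460.09313354 283.99737965 288.18940863] [-3.14155368e+00 -3.60302636e-04 -3.08480444e+00] [-0.28738177 -0.82261002  0.26892438] 37.48764620845971
```

View pics/w7.png

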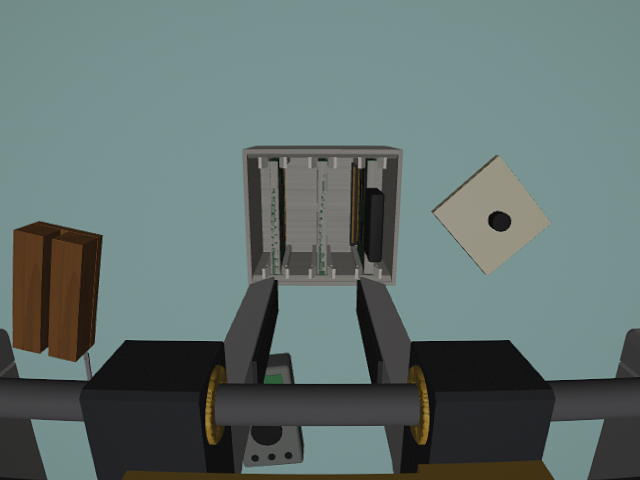

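View pics/s7.png

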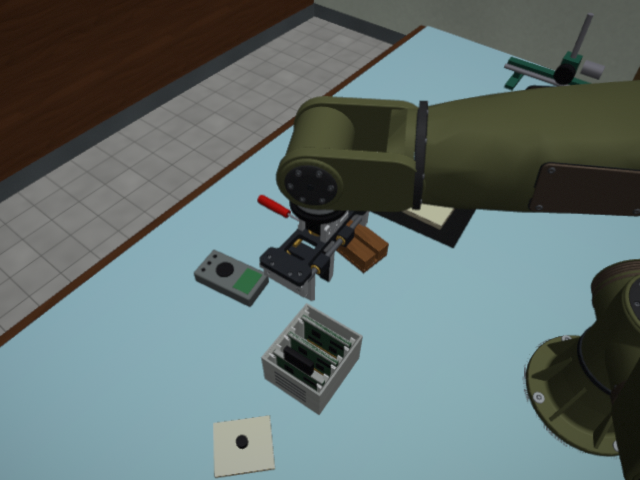

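Board in the +y bay, handle at (375,225), with the hand clear. I'll check the numbers before handing in.

```bash
python3 - <<'E'
from h import *
c,s=load('w7.png');im=c['color']
cv2.imwrite('pics/w7z.png',cv2.resize(im[140:290,235:410,::-1],None,fx=4,fy=4,interpolation=cv2.INTER_CUBIC))
snap('scene','c7.png')
a=cv2.absdiff(load('scene0.png')[0]['color'],load('c7.png')[0]['color']).max(2)
for n,(x,y,w,h) in {'meter':(350,205,80,55),'wave':(262,342,70,58),'screw':(325,288,72,50)}.items(): print(n,(a[y:y+h,x:x+w]>40).sum())
E
```

```text
meter 0
wave 0
screw 0
```

View pics/w7z.png

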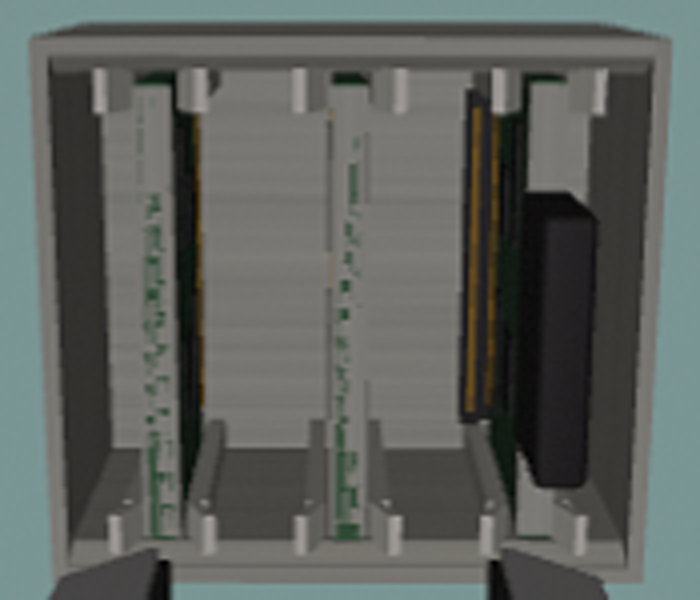

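View pics/c7.png

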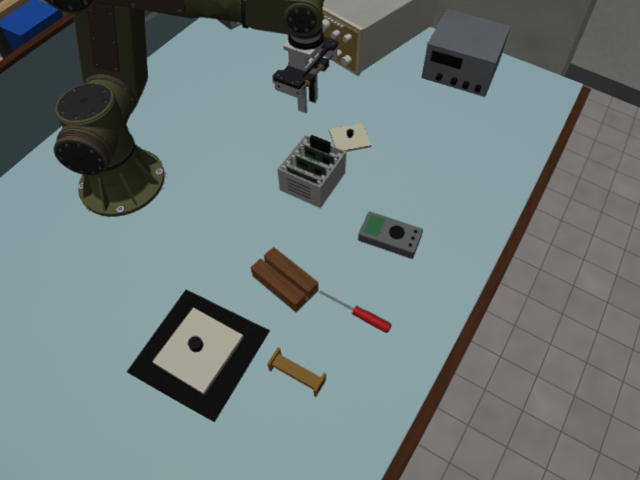

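The new board spans the same rows as the fixed boards (flush tops), the cover is central on the mat, and the bystanders' pixels haven't changed. Handing in.

```bash
python3 -c "
from cell import *
print(sign_off())"
```

```text
the job is handed in; nothing more can be done
None
```

I laid the dust cover flat, knob up, in the middle of the mat. Then I slid the spare board into the rack's empty +y bay until it seated, let go, and handed the job in at about 24 s. `sign_off` reports no verdict.

- **Cover:** the wrist and scene views show it flat, knob up and centred on the mat. It touched down at the height I predicted from the given sizes.
- **Board:** the tool stopped at z 109.5 mm, exactly the fully-home height, with about 10 N of push. Before lowering, the board was within about 0.3 mm across and 0.5 mm along the bay. The last wrist view shows its top flush with the two fixed boards.
- **Bystanders:** the meter, waveguide and screwdriver show no pixel change from the first scene picture.
- **Hand:** it was clear of everything at the end, with about 1 N on the wrist.

No check failed. The fixed scene and side cameras disagreed by 3–5 mm on positions, so I used the wrist camera for the final knob, board and bay positions.

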